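# Reload the parchment roll holder

## Robot

A 7-joint arm with a two-finger parallel gripper is mounted at the origin on the work surface; the furniture and walls round the work are solid. World frame = base frame: x ahead of the robot, y to its left, z up, the work surface at z = 0. Lengths are in m, angles in rad, forces in N, time in s.
With the tool pointing down it reaches from about 0.4 to 0.85 m from the base axis. Payload 10.4 kg.
Tool frame: the origin (TCP) lies between the finger pads; the fingertips stand ctrl.tip_reach ahead of it and the grasp point (between the pads) lies 5 mm behind it (ctrl.tip_reach is the distance from the TCP to the fingertips, in m); z points along the fingers, x is the direction in which the jaws open and shut, and the axes are right-handed (so a half turn about z gives the same grasp; the last joint's range is limited). The gripper opens to 87 mm and grips with 3 to 60 N. Pads are 19 mm wide; open, the fingers measure 117 mm over their backs; the gripper's body (75 mm by 190 mm) begins 51 mm behind the grasp point.
Start: joints at [1.211, 0.332, -0.065, 1.46, 0.022, 1.35, -0.088], TCP at [0.207, -0.59, 0.237] pointing down, gripper open.
Joint ranges: [-2.6, 2.6], [-0.5, 2.12], [-1.47, 1.34], [0.16, 2.42], [-1.27, 4.41], [0.06, 2.06], [-2.6, 2.6]. Speed limits (rad/s): [2.22, 2.22, 2.79, 2.79, 3.14, 3.14, 3.14].

## Interface

Orientations are given as a 3x3 rotation matrix whose columns are the frame's x, y, z axes.
In Python, from cell import ctrl gives the robot as it stands.
- The arm moves only by the tool jog_arm, never from a script. Its argument "increments" is a list of rows, each an object with "delta_pos": the shift along the tool's x, y, z in cm, a list of three; "rot": the turn, a rotation vector about the tool's x, y, z in degrees, a list of three; "gripper": the finger opening in cm, from 0 to 8.7. In form: [{"delta_pos": [tx, ty, tz], "rot": [wx, wy, wz], "gripper": gripper}, ...]. A call has 1 to 20 rows; each row shifts and turns the pose as measured when the row begins, along the tool's axes as they then stand; what a row does not reach is not made up. A row lasts 1/8 s, in which the tool goes at most 62.5 mm and 10.7 degrees, less where a joint would pass 70% of its speed; a pose out of reach is approached as far as the arm can. A call with a gripper value outside its range is refused whole. The fingers move at their own pace and stop on an object; "newtons" is the grip in N (left out, the last holds). Time passes only in rows, so rows that do not move let the fingers close. It gives the time, the measured TCP pose, the force and the opening at its end, in the units of the state.
- ctrl.read_state(): the state, without advancing time (a new reading comes with each control period).
- ctrl.capture(name): name is "side" or "top" or "wrist"; returns a dict with "color" (420x560x3 uint8, red, green, blue), "fx", "fy", "cx", "cy" (pixels), "rvec" (rotation vector, rad) and "tvec" (3), from world to camera coordinates, as OpenCV has them. Camera axes: x right, y down, z forward; pixel columns grow to the right and rows downward; lengths in m; the calibration is good to about 2 mm. A picture is of the moment at which its call begins. There is no depth.
- ctrl.finish_job(): hands the job in, once; it reports no verdict.
The state is a dict: "time": time; "q": joint angles; "qd": joint speeds; "joint_torque": joint torques, N m; "eef_pos": TCP position; "eef_rot": TCP orientation; "ft_force": force on the tool from outside, world axes, zero at the start; "torque": the same for the moment, N m; "grip_width": finger opening in m.
Only numpy, scipy, OpenCV 4.12 (cv2) and the standard library are available. Lean on these libraries where they do the work, as an engineer would, in place of code of your own. Each camera call takes 0.05 s, during which the arm holds its last target. There are 200 camera calls.

## Task

Reload the parchment roll holder: lift its empty spindle out by the wooden handle, slide it nose first through the core of the roll lying on the tray and push it firmly home (about 10 N, not so hard that the roll is crushed) until the flange bears on the end of the roll, then lift the roll on the spindle and set it gently down in the holder, the spindle lying fully in both notches. Do not tip the roll on its end and leave the other things where they are.

Things in the scene. Friction and masses are not known exactly. Their poses are not given: they have to be found in the camera images.
- spindle: Steel rod 14 mm thick with a wooden handle, 222 mm long, 0.11 kg; at first it lies empty in the holder's notches. Origin on its axis in the face of the flange (38 mm wide) that bears on the roll; x along the axis to the nose. In mm along x: handle -90 to -30, collar -30 to -24 (27 wide), bare neck -24 to -8, flange -8 to 0, rod 0 to 118, cone nose 118 to 132. It may turn about x.
- spindle_grip (a point): Middle of the wooden handle, on the axis, 60 mm behind the flange's face. The handle is round, 22 mm thick; close the fingers across it.
- spindle_nose (a point): Tip of the spindle's cone-shaped nose, on the axis, 132 mm ahead of the flange's face, 5 mm thick there.
- roll: Tightly wound, closed roll of off-white parchment strip, 84 mm thick, 90 mm long, 0.1 to 0.2 kg, lying on its side on the tray. Origin at its very middle on the bore's axis, 42 mm over the tray's floor; x along the bore, away from the end where the spindle goes in. Bore 17.5 mm wide in a 14 mm deep white plug at each end, wider between. Pressing it against the tray with over 20 N crushes it.
- roll_mouth (a point): Middle of the bore's mouth where the spindle goes in, at the roll's x = -45 mm. At the roll's middle, 45 mm in, two sprung brake shoes reach 1.5 mm into the rod's way from either side: the nose must wedge them apart, and they then drag on the rod with a few newtons that differ each time.
- tray: White serving tray that does not move, 191 by 281 mm; origin at the middle of its underside, y along its length, which is the bore's direction to within 0.08 rad. Floor 4 mm thick, 244 by 154 mm inside; rim 20 mm high, lower than the bore. The light roll slides and turns when pushed, until its far end meets the rim at +y, which then holds it.
- holder: Birch roll holder that does not move: base 152 by 130 mm (its top at z = 18 mm), two upright cheeks 10 mm thick at x = -60 and +60 mm, highest at z = 88 mm, a steel tear bar along y = +61 mm up to z = 52 mm. Origin under the middle of the base; x along the spindle's place, from the handle's side to the nose's side, z up.
- notch_near (a point): Seat in the cheek on the handle's side: a notch 16 mm wide, open to the top, its flanks sloping outward above z = 73 mm. The point is where the spindle's axis lies when fully down (70 mm high), in mid cheek. The neck (16 mm long) goes astride this cheek, so the flange's face lies 16 mm farther along x, with 3 mm play either way.
- notch_far (a point): The like seat in the other cheek, 120 mm along x from the first; the bare rod lies in it. The loaded roll hangs between the cheeks, about 8 mm short of this one, clear of the base.
- sauce: Dessert sauce bottle with brown cap, 141 mm tall; bystander.
- jam: Jam jar, 59 mm wide, 85 mm tall; bystander.
- glass: Small glass, 46 mm wide, 57 mm tall; bystander.
There are look-alikes about, which are no part of the job. Of the things that look like the spindle, the larger one is meant.

How it is judged:
On the way, in this order (a step that is already met when the one before it is completed fails the run):
1. the spindle is through the roll on the tray and its flange is pressed firmly home on the roll's end: within 2.5 mm, the roll bearing on the tray with more than 8 N (x of roll in the frame of spindle between 0.042 and 0.0475 m and y of roll in the frame of spindle between -0.006 and 0.006 m and z of roll in the frame of spindle between -0.006 and 0.006 m and height (world z) of roll below 0.056 m and contact force between roll and tray above 8 N), for 0.1 s.
2. the roll hangs on the spindle, lifted clear of the tray (height (world z) of roll above 0.085 m and x of roll in the frame of spindle below 0.05 m and contact force between roll and tray below 0.1 N), for 0.2 s.
At the end, for the whole second after the job is handed in: The spindle lies at rest fully down in both notches of the holder (axis within about 3 mm of 70 mm high at both ends and within 3 mm sideways, neck astride the near cheek), the roll hangs on it with its end within 3.5 mm of the flange, and everything is let go (x of spindle in the frame of holder between -0.0485 and -0.0395 m and y of spindle in the frame of holder between -0.003 and 0.003 m and z of spindle in the frame of holder between 0.067 and 0.0725 m and z of spindle_nose in the frame of holder between 0.067 and 0.0735 m and angle between the x axis of spindle and the x axis of holder, either way round below 0.04 rad and x of roll in the frame of spindle between 0.042 and 0.0485 m and distance between roll and spindle below 0.049 m and linear speed of each of roll, spindle below 0.02 m/s); the robot touches nothing.
It fails at once if the roll is crushed: pressed against the tray with over 20 N (contact force between roll and tray above 20 N).
It fails at once if the spindle or the roll is forced into the holder with over 25 N (contact force between any of spindle, roll and holder above 25 N).
It fails at once if the roll is tipped up on its end (angle between roll's own x axis and vertical below 1 rad).
It fails at once if a bystander is moved by more than 20 mm (distance of any of sauce, jam, glass from where it was at the start of the episode above 0.02 m).
It also fails if it takes over 72 s, if anything falls off the work surface, if the arm or the gripper's body presses on something with over 40 N, if the wrist force passes 120 N, or if a joint passes its speed limit or range.

## Working session

There is one attempt and no reset: what is moved stays moved. The work goes in short steps, Python scripts to look and compute and a tool call to move; the robot and the scene stay as the last step left them, time stands still between calls to the robot, and variables do not carry over. Pictures are saved under pics/ and viewed, about 8 in all and at most 12, crops included, and the job is handed in when it is done.

Besides the shell and the picture viewer there is one more tool, called after "Request:" as a command line: name --argument value ..., lists and objects as JSON in quotes. jog_arm: Moves the arm, as the interface text tells. Its arguments: {"type":"object","properties":{"increments":{"type":"array","items":{"type":"object","properties":{"delta_pos":{"type":"array","items":{"type":"number"}},"rot":{"type":"array","items":{"type":"number"}},"gripper":{"type":"number"}}}},"newtons":{"type":"number"}},"required":["increments"]}

```bash
ls; mkdir -p pics; cat > h.py <<'E'
import numpy as np, cv2
from cell import ctrl
def cap(n,f=None):
    c=ctrl.capture(n); 
    if f: cv2.imwrite('pics/'+f,c['color'][:,:,::-1])
    c['R']=cv2.Rodrigues(np.array(c['rvec'],float))[0]; c['t']=np.array(c['tvec'],float).ravel(); return c
def ray(c,u,v):
    d=np.array([(u-c['cx'])/c['fx'],(v-c['cy'])/c['fy'],1.]); return -c['R'].T@c['t'], c['R'].T@d
def onz(c,u,v,z):
    o,d=ray(c,u,v); return o+d*(z-o[2])/d[2]
def proj(c,p):
    q=c['R']@np.array(p)+c['t']; return np.array([c['fx']*q[0]/q[2]+c['cx'],c['fy']*q[1]/q[2]+c['cy']])
E
python3 - <<'E'
from h import *
a=cap('top','top0.png');b=cap('side','side0.png')
im=np.hstack([a['color'],b['color']])
for c in(a,b): print(-c['R'].T@c['t'],c['R'][2],c['fx'],c['cx'],c['cy'])
s=ctrl.read_state();print(s['time'],s['eef_pos'],s['eef_rot'],s['ft_force'],ctrl.tip_reach)
E
```

```text
pics
[ 0.30443857 -0.05978929  0.98501538] [ 0.11653635 -0.0188061  -0.99300836] 400.3994860890636 282.2326758113714 198.7440829930827
[0.41262871 0.90672505 0.54902781] [-0.02393648 -0.90147679 -0.43216505] 416.0884516071159 278.1372589590963 204.9080978637187
0.1 [ 0.20643234 -0.5896026   0.23587116] [[ 3.30472330e-01 -9.43815568e-01 -4.60711478e-04]
 [-9.43814929e-01 -3.30472643e-01  1.10068851e-03]
 [-1.19109949e-03  7.10792744e-05 -9.99999288e-01]] [ 0.42541425 -0.0224097  -0.13706281] 0.014
```

View pics/top0.png

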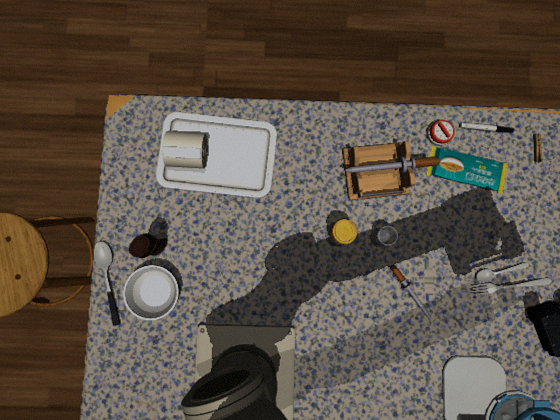

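View pics/side0.png

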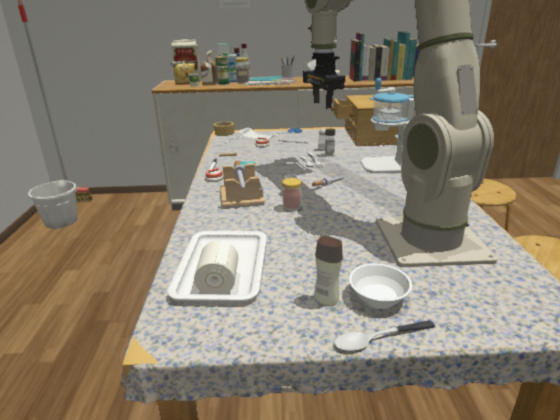

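```bash
python3 - <<'E'
from h import *
a=cap('top')
for n,u,v,z in [('handle',428,161,.07),('noseish',350,170,.07),('flange',413,163,.07),('rollmouth',208,150,.046),('rollfar',163,148,.046),('lookalike',405,285,.01),('trayBL',160,187,.02),('trayTR',275,122,.02),('jam',345,232,.085),('glass',387,236,.057),('sauce',145,245,.1)]: print(n,onz(a,u,v,z).round(3))
im=a['color'][110:310,320:470]; im=cv2.resize(im,None,fx=4,fy=4,interpolation=cv2.INTER_CUBIC)[:600]
im2=cv2.resize(a['color'][100:250,140:290],None,fx=1.2,fy=1.2)
cv2.imwrite('pics/crop0.png',im[:,:,::-1])
E
```

```text
handle [ 0.512 -0.417  0.07 ]
noseish [ 0.484 -0.233  0.07 ]
flange [ 0.506 -0.381  0.07 ]
rollmouth [0.526 0.103 0.046]
rollfar [0.527 0.21  0.046]
lookalike [ 0.219 -0.38   0.01 ]
trayBL [0.437 0.218 0.02 ]
trayTR [ 0.609 -0.055  0.02 ]
jam [ 0.339 -0.22   0.085]
glass [ 0.334 -0.323  0.057]
sauce [0.298 0.22  0.1  ]
```

View pics/crop0.png

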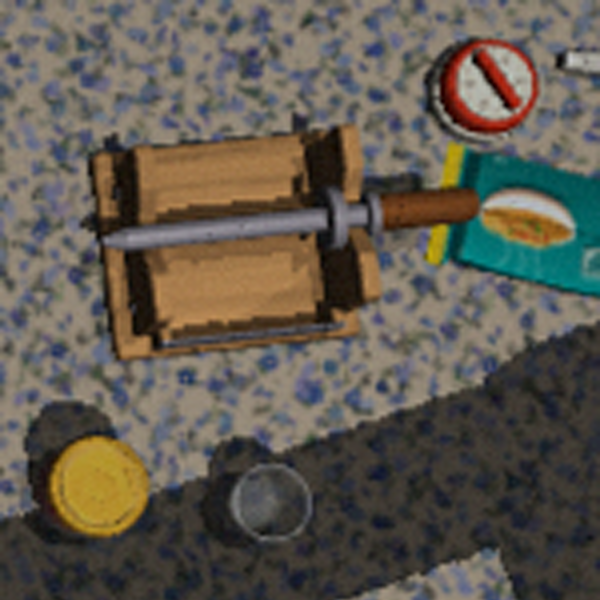

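Request:
jog_arm --increments '[{"delta_pos": [-0.8, -4.3, 0], "rot": [0, 0, 0], "gripper": 8.7}, {"delta_pos": [-0.8, -4.3, 0], "rot": [0, 0, 0], "gripper": 8.7}, {"delta_pos": [-0.8, -4.3, 0], "rot": [0, 0, 0], "gripper": 8.7}, {"delta_pos": [-0.8, -4.3, 0], "rot": [0, 0, 0], "gripper": 8.7}, {"delta_pos": [-0.8, -4.3, 0], "rot": [0, 0, 0], "gripper": 8.7}, {"delta_pos": [-0.8, -4.3, 0], "rot": [0, 0, 0], "gripper": 8.7}, {"delta_pos": [-0.8, -4.3, 0], "rot": [0, 0, 0], "gripper": 8.7}, {"delta_pos": [-0.8, -4.3, 0], "rot": [0, 0, 0], "gripper": 8.7}, {"delta_pos": [0, 0, 0], "rot": [0, 0, -10], "gripper": 8.7}, {"delta_pos": [0, 0, 0], "rot": [0, 0, -10], "gripper": 8.7}, {"delta_pos": [0, 0, 0], "rot": [0, 0, -10], "gripper": 8.7}, {"delta_pos": [0, 0, 0], "rot": [0, 0, -10], "gripper": 8.7}, {"delta_pos": [0, 0, 0], "rot": [0, 0, -10], "gripper": 8.7}, {"delta_pos": [0, 0, 0], "rot": [0, 0, -10], "gripper": 8.7}, {"delta_pos": [0, 0, 0], "rot": [0, 0, -10], "gripper": 8.7}, {"delta_pos": [0, 0, 0], "rot": [0, 0, -9], "gripper": 8.7}]' --newtons 60

```text
time: 2.15
eef_pos: [0.5176, -0.4081, 0.2288]
eef_rot: [[0.982, 0.186, -0.009], [0.186, -0.982, 0.009], [-0.007, -0.01, -1.0]]
ft_force: [0.0, 0.0, 0.4]
grip_width: 0.0873
```

```bash
cat >> h.py <<'E'
from scipy.spatial.transform import Rotation as Rn
def goal(p,d):
    """tool delta (cm) and rotvec (deg) to TCP p, tool pointing down, jaws across horizontal dir d"""
    s=ctrl.read_state();R=np.array(s['eef_rot']);d=np.array([d[0],d[1],0.]);d/=np.linalg.norm(d)
    z=np.array([0,0,-1.]);x=np.cross(-d,z)  # y=-d
    x=np.cross(-d,z) ; G=np.c_[x,-d,z]
    if G[:,0]@R[:,0]<0: G[:,:2]*=-1
    print('t',round(s['time'],2),'pos',np.round(s['eef_pos'],4),'F',np.round(s['ft_force'],1),'w',round(s['grip_width'],4))
    print('dcm',np.round(100*R.T@(np.array(p)-s['eef_pos']),2),'rot',np.round(Rn.from_matrix(R.T@G).as_rotvec(degrees=True),2))
E
python3 - <<'E'
from h import *
goal([.51,-.417,.24],[-.027,.19])
s=ctrl.read_state();print(np.round(s['eef_rot'],3),np.round(s['q'],2))
cap('wrist','w1.png')
E
```

```text
t 2.15 pos [ 0.5176 -0.4081  0.2288] F [0.  0.  0.4] w 0.0873
dcm [-0.92  0.72 -1.12] rot [-0.57  0.4   2.64]
[[ 0.982  0.186 -0.009]
 [ 0.186 -0.982  0.009]
 [-0.007 -0.01  -1.   ]] [ 0.92  0.46 -0.45  1.34  0.19  1.4   0.66]
```

View pics/w1.png

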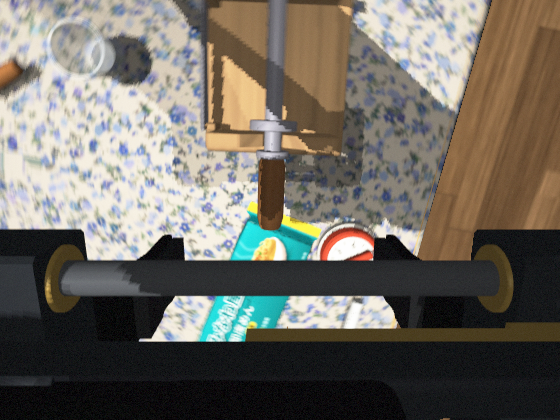

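```bash
python3 - <<'E'
from h import *
c=cap('wrist');im=c['color'];hsv=cv2.cvtColor(im,cv2.COLOR_RGB2HSV)
m=cv2.inRange(hsv,(0,90,20),(20,255,150));m[:140]=0;m[245:]=0;m[:,:245]=0;m[:,300:]=0
ys,xs=np.nonzero(m)
for y in range(150,240,6):
    r=xs[ys==y]; print(y,(r.min(),r.max()) if len(r) else None)
ro=cv2.cvtColor(im,cv2.COLOR_RGB2GRAY)
for u,v in [(270,230),(271,157),(273,121),(273,130),(277,10)]: print(u,v,onz(c,u,v,.07).round(4))
print(c['R'],-c['R'].T@c['t'])
E
```

```text
150 (np.int64(287), np.int64(299))
156 None
162 (np.int64(260), np.int64(284))
168 (np.int64(259), np.int64(285))
174 (np.int64(259), np.int64(285))
180 (np.int64(259), np.int64(284))
186 (np.int64(259), np.int64(283))
192 (np.int64(258), np.int64(283))
198 (np.int64(258), np.int64(283))
204 (np.int64(258), np.int64(282))
210 (np.int64(258), np.int64(282))
216 (np.int64(257), np.int64(282))
222 (np.int64(260), np.int64(280))
228 (np.int64(263), np.int64(277))
234 None
270 230 [ 0.5152 -0.441   0.07  ]
271 157 [ 0.5043 -0.3798  0.07  ]
273 121 [ 0.5004 -0.3514  0.07  ]
273 130 [ 0.5018 -0.3583  0.07  ]
277 10 [ 0.4879 -0.2713  0.07  ]
[[ 0.9809968   0.19388478 -0.00734689]
 [ 0.19028114 -0.95398143  0.23175961]
 [ 0.03792587 -0.22875341 -0.97274535]] [ 0.50591921 -0.34498029  0.37674463]
```

```bash
python3 - <<'E'
from h import *
goal([.5095,-.4095,.066],[-.162,.987])
E
```

```text
t 2.25 pos [ 0.5176 -0.4082  0.2287] F [ 0.   0.3 -0.4] w 0.0867
dcm [-0.71  0.15 16.28] rot [-0.58  0.4   1.2 ]
```

Request:
jog_arm --increments '[{"delta_pos": [-0.7, 0.15, 2], "rot": [-0.6, 0.4, 1.2], "gripper": 5}, {"delta_pos": [0, 0, 4], "rot": [0, 0, 0], "gripper": 5}, {"delta_pos": [0, 0, 4], "rot": [0, 0, 0], "gripper": 5}, {"delta_pos": [0, 0, 2], "rot": [0, 0, 0], "gripper": 5}, {"delta_pos": [0, 0, 0], "rot": [0, 0, 0], "gripper": 5}]'

```text
time: 2.88
eef_pos: [0.511, -0.4114, 0.1062]
eef_rot: [[0.99, 0.142, 0.002], [0.142, -0.99, -0.001], [0.001, 0.002, -1.0]]
ft_force: [0.3, 0.3, 0.1]
grip_width: 0.0515
```

```bash
python3 - <<'E'
from h import *
goal([.5095,-.4095,.066],[-.162,.987])
E
```

```text
t 2.88 pos [ 0.511  -0.4114  0.1062] F [0.3 0.3 0.1] w 0.0515
dcm [-0.13 -0.21  4.02] rot [ 0.09 -0.08 -1.15]
```

Request:
jog_arm --increments '[{"delta_pos": [-0.1, -0.2, 2], "rot": [0, 0, -1], "gripper": 5}, {"delta_pos": [0, 0, 1.8], "rot": [0, 0, 0], "gripper": 5}, {"delta_pos": [0, 0, 0], "rot": [0, 0, 0], "gripper": 5}]'

```text
time: 3.25
eef_pos: [0.511, -0.4102, 0.0682]
eef_rot: [[0.987, 0.159, 0.004], [0.159, -0.987, -0.003], [0.004, 0.004, -1.0]]
ft_force: [-0.0, -0.3, 0.2]
grip_width: 0.0504
```

```bash
python3 - <<'E'
from h import *
goal([.5095,-.4095,.066],[-.162,.987])
c=cap('wrist','w2.png')
E
```

```text
t 3.25 pos [ 0.511  -0.4102  0.0682] F [-0.  -0.3  0.2] w 0.0504
dcm [-0.14 -0.09  0.22] rot [ 0.24 -0.21 -0.16]
```

View pics/w2.png

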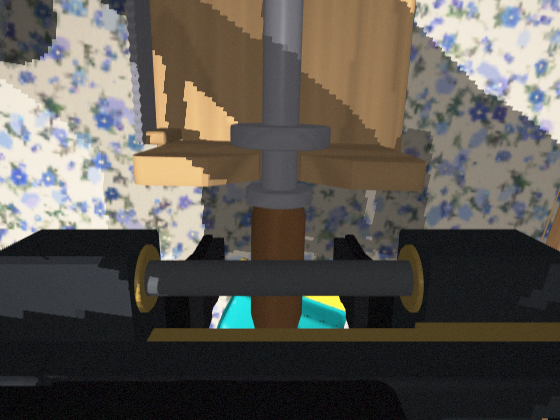

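Request:
jog_arm --increments '[{"delta_pos": [-0.1, -0.1, 0.2], "rot": [0.2, -0.2, 0], "gripper": 5}, {"delta_pos": [0, 0, 0], "rot": [0, 0, 0], "gripper": 1.5}, {"delta_pos": [0, 0, 0], "rot": [0, 0, 0], "gripper": 1.5}, {"delta_pos": [0, 0, 0], "rot": [0, 0, 0], "gripper": 1.5}, {"delta_pos": [0, 0, 0], "rot": [0, 0, 0], "gripper": 1.5}, {"delta_pos": [0, 0, 0], "rot": [0, 0, 0], "gripper": 1.5}]' --newtons 60

```text
time: 4.05
eef_pos: [0.5113, -0.4103, 0.0692]
eef_rot: [[0.987, 0.159, 0.003], [0.159, -0.987, -0.003], [0.003, 0.004, -1.0]]
ft_force: [0.1, -0.4, 0.1]
grip_width: 0.0209
```

```bash
python3 - <<'E'
from h import *
goal([.5095,-.4095,.066],[-.162,.987])
s=ctrl.read_state();print(np.round(s['eef_rot'],4),np.round(s['torque'],2))
np.savez('grasp.npz',p=s['eef_pos'],R=s['eef_rot'])
a=cap('top')
# roll/tray measurement
im=a['color'];cv2.imwrite('pics/tray.png',cv2.resize(im[100:210,145:290],None,fx=5,fy=5,interpolation=cv2.INTER_CUBIC)[:,:,::-1])
E
```

```text
t 4.05 pos [ 0.5113 -0.4103  0.0692] F [ 0.1 -0.4  0.1] w 0.0209
dcm [-0.16 -0.11  0.32] rot [ 0.21 -0.17 -0.19]
[[ 0.9873  0.1587  0.0035]
 [ 0.1587 -0.9873 -0.0031]
 [ 0.003   0.0036 -1.    ]] [-0.01 -0.09 -0.03]
```

View pics/tray.png

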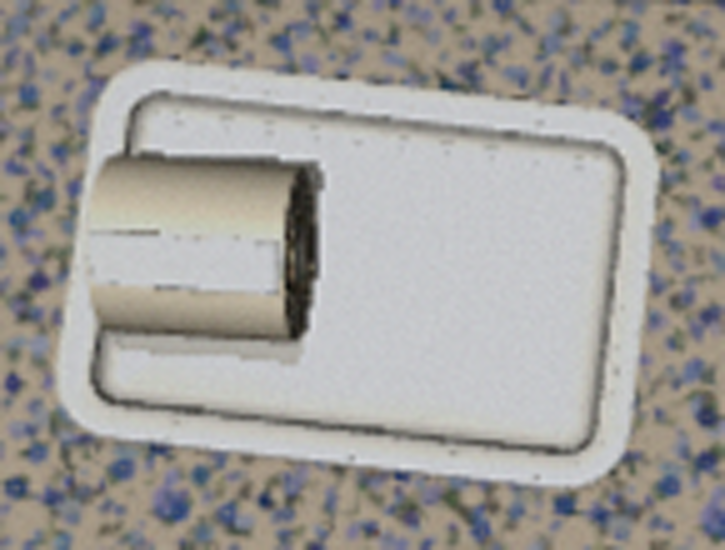

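Request:
jog_arm --increments '[{"delta_pos": [0, 0, -1], "rot": [0, 0, 0], "gripper": 1.5}, {"delta_pos": [0, 0, -2], "rot": [0, 0, 0], "gripper": 1.5}, {"delta_pos": [0, 0, -3], "rot": [0, 0, 0], "gripper": 1.5}, {"delta_pos": [0, 0, -3], "rot": [0, 0, 0], "gripper": 1.5}, {"delta_pos": [0, 0, 0], "rot": [0, 0, 0], "gripper": 1.5}]'

```text
time: 4.72
eef_pos: [0.5115, -0.4103, 0.1671]
eef_rot: [[0.987, 0.159, 0.006], [0.159, -0.987, -0.005], [0.005, 0.006, -1.0]]
ft_force: [-0.3, 0.4, -1.4]
grip_width: 0.0209
```

```bash
python3 - <<'E'
from h import *
a=cap('top')
P=lambda x,y,z: onz(a,145+x/5,100+y/5,z).round(4)
print('traytop',P(610,115,.02),P(150,62,.02)); print('traybot',P(560,483,.02),P(90,432,.02))
print('inner floor left',P(133,140,.02),P(96,370,.02),'right',P(622,180,.02),P(597,420,.02))
T0,T1=P(130,157,.05),P(318,163,.05);B0,B1=P(100,330,.05),P(300,340,.05);print(T0,T1,B0,B1)
print('face mid',P(303,250,.046))
goal([.53,-.152,.16],[.1,.99])
E
```

```text
traytop [ 0.6055 -0.0349  0.02  ] [0.6245 0.1933 0.02  ]
traybot [ 0.421  -0.0167  0.02  ] [0.4388 0.2112 0.02  ]
inner floor left [0.5846 0.1993 0.02  ] [0.4693 0.2102 0.02  ] right [ 0.5727 -0.0419  0.02  ] [ 0.4525 -0.0336  0.02  ]
[0.5675 0.1922 0.05  ] [0.5677 0.1028 0.05  ] [0.4833 0.2012 0.05  ] [0.4816 0.107  0.05  ]
face mid [0.526  0.1085 0.046 ]
t 4.78 pos [ 0.5109 -0.4099  0.1654] F [-0.1 -0.2 -1.1] w 0.0203
dcm [  5.99 -25.16   0.46] rot [ 0.21 -0.22 14.92]
```

Request:
jog_arm --increments '[{"delta_pos": [0.8, -3.4, 0], "rot": [0, 0, 0], "gripper": 1.5}, {"delta_pos": [0.8, -3.4, 0], "rot": [0, 0, 0], "gripper": 1.5}, {"delta_pos": [0.8, -3.4, 0], "rot": [0, 0, 0], "gripper": 1.5}, {"delta_pos": [0.8, -3.4, 0], "rot": [0, 0, 0], "gripper": 1.5}, {"delta_pos": [0.8, -3.4, 0], "rot": [0, 0, 0], "gripper": 1.5}, {"delta_pos": [0.8, -3.4, 0], "rot": [0, 0, 0], "gripper": 1.5}, {"delta_pos": [0.8, -3.4, 0], "rot": [0, 0, 0], "gripper": 1.5}, {"delta_pos": [0, 0, 0], "rot": [0, 0, 5], "gripper": 1.5}, {"delta_pos": [0, 0, 0], "rot": [0, 0, 5], "gripper": 1.5}, {"delta_pos": [0, 0, 0], "rot": [0, 0, 0], "gripper": 1.5}]'

```text
time: 6.02
eef_pos: [0.5233, -0.1565, 0.158]
eef_rot: [[1.0, -0.018, -0.008], [-0.018, -1.0, 0.0], [-0.008, -0.0, -1.0]]
ft_force: [-0.9, -0.7, -1.9]
grip_width: 0.0205
```

```bash
python3 - <<'E'
from h import *
goal([.521,-.140,.11],[.02,1])
E
```

```text
t 6.03 pos [ 0.5233 -0.1565  0.158 ] F [-0.9 -0.7 -1.9] w 0.0205
dcm [-0.22 -1.65  4.8 ] rot [-0.01  0.44  0.13]
```

Request:
jog_arm --increments '[{"delta_pos": [-0.2, -0.4, 4], "rot": [0, 0.4, 0], "gripper": 1.5}, {"delta_pos": [0, 0, 4], "rot": [0, 0, 0], "gripper": 1.5}, {"delta_pos": [0, 0, 1], "rot": [0, 0, 0], "gripper": 1.5}, {"delta_pos": [0, 0, 1], "rot": [0, 0, 0], "gripper": 1.5}, {"delta_pos": [0, 0, 0], "rot": [0, 0, 0], "gripper": 1.5}]'

```text
time: 6.65
eef_pos: [0.5214, -0.1535, 0.0565]
eef_rot: [[1.0, -0.011, 0.0], [-0.011, -1.0, -0.001], [0.0, 0.001, -1.0]]
ft_force: [-0.8, -0.9, -1.6]
grip_width: 0.0208
```

```bash
python3 - <<'E'
from h import *
goal([.521,-.145,.045],[.02,1])
c=cap('wrist');b=cap('side')
u,v=proj(b,[.526,.1,.05]).astype(int);u2,v2=proj(b,[.526,-.0,.05]).astype(int)
print(u,v,u2,v2,proj(c,[.526,.105,.046]))
y0=max(0,min(v,v2)-40);cr=cv2.resize(b['color'][y0:y0+130,170:290],None,fx=3.2,fy=3.2)
im=np.zeros((420,400+int(cr.shape[1]),3),np.uint8);im[:,:400]=c['color'][:420,80:480];im[:min(420,cr.shape[0]),400:]=cr[:420]
cv2.imwrite('pics/ins1.png',im[:,:,::-1]);print(y0)
E
```

```text
t 6.65 pos [ 0.5214 -0.1535  0.0565] F [-0.8 -0.9 -1.6] w 0.0208
dcm [-0.05 -0.85  1.15] rot [ 0.03 -0.03  0.5 ]
219 251 223 230 [ 285.59776159 -590.96577396]
190
```

View pics/ins1.png

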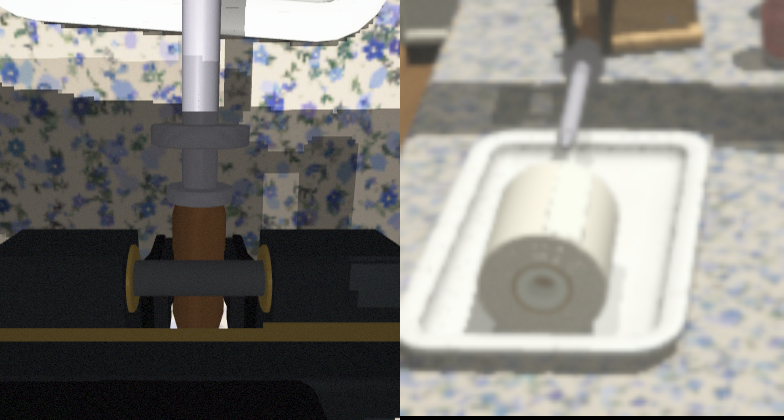

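```bash
python3 - <<'E'
from h import *
a=cap('top');im=a['color']
u,v=proj(a,[.52,.04,.057]);print(u,v)
cr=cv2.resize(im[110:190,150:300],None,fx=5.3,fy=5.3,interpolation=cv2.INTER_CUBIC)
cv2.imwrite('pics/ins2.png',cr[:,:,::-1])
h=cv2.cvtColor(im,cv2.COLOR_RGB2HSV)
for x in range(162,214,4): 
    col=h[125:180,x]; print(x,' '.join(f'{s}/{q}' for _,s,q in col[::1][4:45:1][:0]), [int(y) for y in np.nonzero((col[:,1]>25))[0]+125][:1],[int(y) for y in np.nonzero((col[:,1]>25))[0]+125][-1:])
b=cap('side');g=b['color']
hb=cv2.cvtColor(g,cv2.COLOR_RGB2HSV);m=((hb[...,1]>70)&(hb[...,2]>50)).astype(np.uint8);m[:265]=0;m[296:]=0;m[:,:200]=0;m[:,230:]=0
ys,xs=np.nonzero(m);print(len(xs),xs.min() if len(xs) else 0,xs.max() if len(xs) else 0,ys.min() if len(xs) else 0,ys.max() if len(xs) else 0)
o,d=ray(b,213.75,280);print('far bore',onz(b,213.75,280,.046))
E
```

```text
233.81207489615076 152.3354996065204
162  [126] [126]
166  [132] [165]
170  [131] [166]
174  [131] [166]
178  [132] [166]
182  [132] [166]
186  [132] [166]
190  [133] [167]
194  [133] [167]
198  [133] [167]
202  [133] [167]
206  [134] [160]
210  [] []
0 0 0 0 0
far bore [0.52890094 0.20181562 0.046     ]
```

View pics/ins2.png

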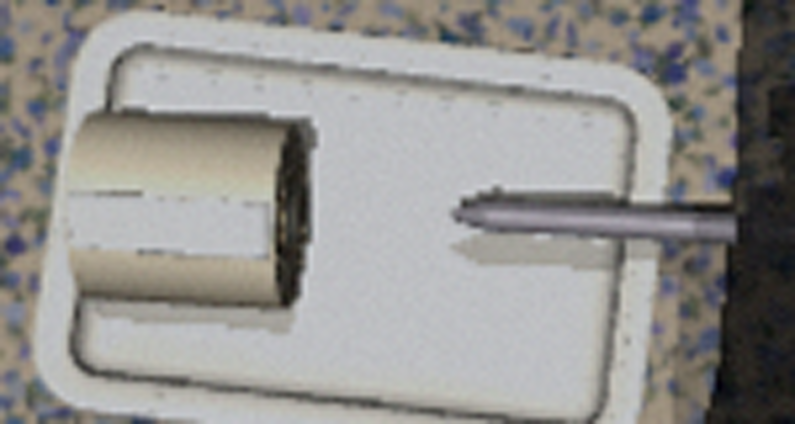

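```bash
python3 - <<'E'
from h import *
a=cap('top');im=a['color'];h=cv2.cvtColor(im,cv2.COLOR_RGB2HSV)
X=[];Y=[]
for x in range(168,202):
    r=np.nonzero(h[125:175,x,1]>25)[0]+125; X.append(x);Y.append((r[0]+r[-1])/2)
p=np.polyfit(X,Y,1);print(p)
A=onz(a,168,np.polyval(p,168),.046);B=onz(a,204,np.polyval(p,204),.046);d=A-B;print(A,B,np.degrees(np.arctan2(d[0],d[1])))
print('face',onz(a,205.8,150.4,.046))
s=ctrl.read_state();z=s['eef_pos'][2]+.001
n=onz(a,235.8,150.2,z);r=onz(a,150+735/5.3,110+222/5.3,z);e=n-r;print('nose',n,'rod',r,np.degrees(np.arctan2(e[0],e[1])),'pred',s['eef_pos']-.192*np.array(s['eef_rot'])[:,1])
E
```

```text
[6.21084798e-02 1.37702750e+02]
[0.52747897 0.1978773  0.046     ] [0.52493634 0.11226759 0.046     ] 1.7012011901471735
face [0.52501502 0.10799133 0.046     ]
nose [0.52498209 0.03540149 0.05833526] rod [ 0.52513419 -0.08939912  0.05833526] -0.06983009704880984 pred [0.52417172 0.03842517 0.0571136 ]
```

Request:
jog_arm --increments '[{"delta_pos": [-0.4, 0, 0.6], "rot": [0, 0, 1.1], "gripper": 1.5}, {"delta_pos": [0, 0, 0.5], "rot": [0, 0, 0], "gripper": 1.5}, {"delta_pos": [0, 0, 0], "rot": [0, 0, 0], "gripper": 1.5}]'

```text
time: 7.28
eef_pos: [0.5178, -0.1537, 0.0461]
eef_rot: [[0.999, -0.032, 0.003], [-0.032, -0.999, -0.002], [0.003, 0.002, -1.0]]
ft_force: [-1.0, 1.3, -2.3]
grip_width: 0.0205
```

```bash
python3 - <<'E'
from h import *
goal([.5190,-.095,.045],[.028,1])
s=ctrl.read_state();print(s['eef_pos']-.192*np.array(s['eef_rot'])[:,1],np.array(s['eef_rot'])[:,1])
E
```

```text
t 7.28 pos [ 0.5178 -0.1537  0.0461] F [-1.   1.3 -2.3] w 0.0205
dcm [-0.07 -5.87  0.1 ] rot [ 0.09 -0.17 -0.25]
[0.52405808 0.03817382 0.0457941 ] [-0.03236838 -0.99947471  0.00161033]
```

Request:
jog_arm --increments '[{"delta_pos": [-0.15, -2, 0.1], "rot": [0, 0, 0], "gripper": 1.5}, {"delta_pos": [0, -2, 0], "rot": [0, 0, 0], "gripper": 1.5}, {"delta_pos": [0, -1.5, 0], "rot": [0, 0, 0], "gripper": 1.5}, {"delta_pos": [0, 0, 0], "rot": [0, 0, 0], "gripper": 1.5}]'

```text
time: 7.78
eef_pos: [0.5183, -0.0975, 0.0449]
eef_rot: [[0.999, -0.033, 0.003], [-0.033, -0.999, -0.002], [0.003, 0.002, -1.0]]
ft_force: [-0.2, 0.5, -0.6]
grip_width: 0.0202
```

```bash
python3 - <<'E'
from h import *
a=cap('top');b=cap('side')
s=ctrl.read_state();R=np.array(s['eef_rot']);n=s['eef_pos']-.192*R[:,1];print('pred nose',n,R[:,1],s['ft_force'])
A=cv2.resize(a['color'][115:185,155:255],None,fx=5,fy=5,interpolation=cv2.INTER_CUBIC)
B=cv2.resize(b['color'][195:300,180:250],None,fx=350/105,fy=350/105,interpolation=cv2.INTER_CUBIC)
cv2.imwrite('pics/ins3.png',np.hstack([A,B])[:,:,::-1])
E
```

```text
pred nose [0.52488179 0.09270634 0.0444046 ] [-0.03500533 -0.99938454  0.00227302] [-0.29158243 -0.1963039  -1.22142082]
```

View pics/ins3.png

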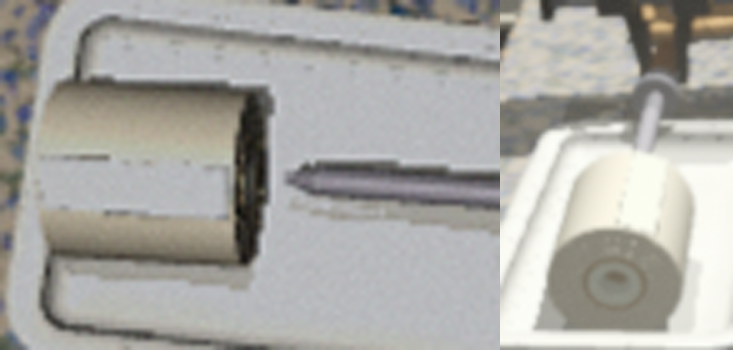

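Request:
jog_arm --increments '[{"delta_pos": [-0.1, -1, 0], "rot": [0, 0, 0], "gripper": 1.5}, {"delta_pos": [0, -1, 0], "rot": [0, 0, 0], "gripper": 1.5}, {"delta_pos": [0, -1, 0], "rot": [0, 0, 0], "gripper": 1.5}, {"delta_pos": [0, -1, 0], "rot": [0, 0, 0], "gripper": 1.5}, {"delta_pos": [0, 0, 0], "rot": [0, 0, 0], "gripper": 1.5}]'

```text
time: 8.5
eef_pos: [0.5185, -0.0573, 0.0447]
eef_rot: [[0.999, -0.036, 0.003], [-0.036, -0.999, -0.003], [0.003, 0.002, -1.0]]
ft_force: [0.0, 0.6, -0.7]
grip_width: 0.0206
```

```bash
cat > chk.py <<'E'
from h import *
a=cap('top');im=a['color'];h=cv2.cvtColor(im,cv2.COLOR_RGB2HSV)
X=[];Y=[]
for x in range(168,198):
    r=np.nonzero(h[125:175,x,1]>25)[0]+125
    if len(r)>5: X.append(x);Y.append((r[0]+r[-1])/2)
p=np.polyfit(X,Y,1)
A=onz(a,168,np.polyval(p,168),.046);B=onz(a,204,np.polyval(p,204),.046);d=A-B;print('roll',A[:2],B[:2],'yaw',np.degrees(np.arctan2(d[0],d[1])))
s=ctrl.read_state();R=np.array(s['eef_rot']);f=-R[:,1]
print('t',s['time'],'tcp',s['eef_pos'],'nose',s['eef_pos']+.192*f,'yaw',np.degrees(np.arctan2(f[0],f[1])),'pitch',np.degrees(f[2]),'F',np.round(s['ft_force'],1),'T',np.round(s['torque'],2))
row=h[150,195:215];print('mouth cols',row[:,2])
E
python3 chk.py
```

```text
roll [0.52722393 0.19786163] [0.52584377 0.11231394] yaw 0.9242803369816321
t 8.55 tcp [ 0.51853014 -0.05791216  0.0447091 ] nose [0.52560227 0.13395684 0.04418859] yaw 2.1109184914313617 pitch -0.15532993914645177 F [-0.   0.7 -1.2] T [-0.04 -0.01  0.06]
mouth cols [183 186 185 186 187 171  96  70  78 157 156 152 150 153 154 152 147 146
 145 140]
```

Request:
jog_arm --increments '[{"delta_pos": [0, -1, 0], "rot": [0, 0, -0.5], "gripper": 1.5}, {"delta_pos": [0, -1, 0], "rot": [0, 0, 0], "gripper": 1.5}, {"delta_pos": [0, -0.6, 0], "rot": [0, 0, 0], "gripper": 1.5}, {"delta_pos": [0, -0.6, 0], "rot": [0, 0, 0], "gripper": 1.5}, {"delta_pos": [0, -0.6, 0], "rot": [0, 0, 0], "gripper": 1.5}]'

```text
time: 9.18
eef_pos: [0.5195, -0.0194, 0.0445]
eef_rot: [[1.0, -0.029, 0.002], [-0.029, -1.0, -0.004], [0.002, 0.004, -1.0]]
ft_force: [-1.3, -3.2, -1.2]
grip_width: 0.0204
```

```bash
python3 chk.py
```

```text
roll [0.52824563 0.19792439] [0.52271726 0.11215424] yaw 3.687936279567882
t 9.225 tcp [ 0.51961341 -0.01795253  0.04448978] nose [0.52509792 0.17396811 0.0438674 ] yaw 1.636893793777879 pitch -0.18572743165475689 F [ 0.   2.5 -0.4] T [0.31 0.01 0.07]
mouth cols [185 173 126 109  59  35  64 142 133 130 124 120 121 119 119 118 117 108
 111 107]
```

Request:
jog_arm --increments '[{"delta_pos": [0, -0.8, 0], "rot": [0, 0, 0.8], "gripper": 1.5}, {"delta_pos": [0, -0.8, 0], "rot": [0, 0, 0], "gripper": 1.5}, {"delta_pos": [0, -0.8, 0], "rot": [0, 0, 0], "gripper": 1.5}, {"delta_pos": [0, -0.8, 0], "rot": [0, 0, 0], "gripper": 1.5}, {"delta_pos": [0, -0.6, 0], "rot": [0, 0, 0], "gripper": 1.5}]'

```text
time: 9.85
eef_pos: [0.5202, 0.0209, 0.0439]
eef_rot: [[0.999, -0.045, -0.0], [-0.045, -0.999, -0.005], [0.0, 0.005, -1.0]]
ft_force: [-0.9, -4.1, -0.7]
grip_width: 0.0211
```

```bash
python3 chk.py
```

```text
roll [0.52663088 0.19782521] [0.52873901 0.11246184] yaw -1.414685995618876
t 9.9 tcp [0.52024703 0.02189955 0.04394782] nose [0.52864659 0.21371361 0.04304514] yaw 2.5073880635049757 pitch -0.26937195910567957 F [-1.3 -1.4 -0.8] T [-0.62  0.27  0.16]
mouth cols [184 179 155 118  37  51  82 142  78  53  62  69  70  72  76  77  77  80
  83  82]
```

Request:
jog_arm --increments '[{"delta_pos": [0, -0.6, -0.1], "rot": [0, 0, 0], "gripper": 1.5}, {"delta_pos": [0, -0.6, 0], "rot": [0, 0, 0], "gripper": 1.5}, {"delta_pos": [0, -0.5, 0], "rot": [0, 0, 0], "gripper": 1.5}, {"delta_pos": [0, -0.3, 0], "rot": [0, 0, 0], "gripper": 1.5}]'

```text
time: 10.4
eef_pos: [0.5213, 0.0434, 0.0449]
eef_rot: [[0.999, -0.044, 0.0], [-0.044, -0.999, -0.004], [0.001, 0.004, -1.0]]
ft_force: [-1.9, -2.4, -0.5]
grip_width: 0.0203
```

```bash
python3 chk.py; python3 - <<'E'
from h import *
a=cap('top');c=cap('wrist')
A=cv2.resize(a['color'][115:185,150:260],None,fx=4,fy=4,interpolation=cv2.INTER_CUBIC)
C=c['color'][0:280,120:460]
cv2.imwrite('pics/ins4.png',np.hstack([A,C])[:,:,::-1])
E
```

```text
roll [0.52865857 0.19794976] [0.53429419 0.1127456 ] yaw -3.7841791172537813
t 10.45 tcp [0.52129078 0.04378399 0.04490538] nose [0.52966505 0.23559968 0.04412368] yaw 2.499824111790868 pitch -0.2332718694850973 F [-1.1 -2.2 -1.3] T [-0.55  0.2   0.06]
mouth cols [ 76  78  79  83  84  91  85  89  93  92  92  91  96  94  95 101 100  97
  98  98]
```

View pics/ins4.png

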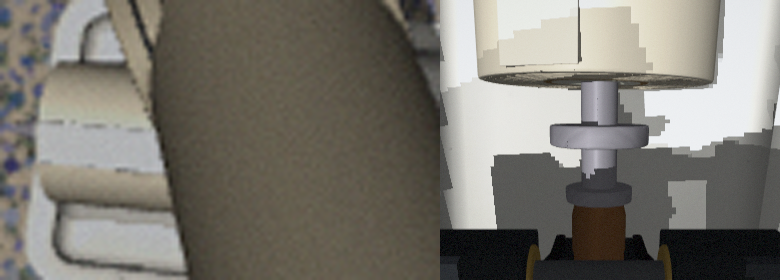

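```bash
python3 - <<'E'
from h import *
c=cap('wrist');s=ctrl.read_state()
for v in (78,82,86): print(v,onz(c,278,v,.051))
for v in (122,126,130): print('fl',v,onz(c,278,v,.065))
print(s['eef_pos'],-c['R'].T@c['t'])
g=cv2.cvtColor(c['color'],cv2.COLOR_RGB2GRAY);print(g[60:150:2,278]);print('flange col 250',g[100:150:2,250])
E
```

```text
78 [0.52430716 0.12041219 0.051     ]
82 [0.52424748 0.11905253 0.051     ]
86 [0.52418749 0.11768609 0.051     ]
fl 122 [0.52366887 0.10554076 0.065     ]
fl 126 [0.52361205 0.10424621 0.065     ]
fl 130 [0.52355493 0.10294502 0.065     ]
[0.52140402 0.04350274 0.04493329] [0.5239868  0.10977529 0.19207367]
[218 218 218 219 214 203  99 115  71  65  71 170 170 169 170 170 169 172
 171 171 172 172 170 170 171 171 168 169 169 171 169 171 151  91 152 158
 163 164 166 167 164 163 167 162 137]
flange col 250 [223 224 224 223 223 224 225 224 224 224 224 225  51 103 141 146 151 153
 146 144 150 149 153 152 138]
```

Request:
jog_arm --increments '[{"delta_pos": [0, -0.5, 0], "rot": [0, 0, 0], "gripper": 1.5}, {"delta_pos": [0, -0.3, 0], "rot": [0, 0, 0], "gripper": 1.5}, {"delta_pos": [0, -0.2, 0], "rot": [0, 0, 0], "gripper": 1.5}]'

```text
time: 10.98
eef_pos: [0.5218, 0.053, 0.0448]
eef_rot: [[0.999, -0.045, 0.0], [-0.045, -0.999, -0.005], [0.001, 0.005, -1.0]]
ft_force: [-1.9, -3.3, -1.2]
grip_width: 0.0209
```

```bash
cat > gap.py <<'E'
from h import *
c=cap('wrist');s=ctrl.read_state()
g=cv2.cvtColor(c['color'],cv2.COLOR_RGB2GRAY)
print('t',s['time'],s['eef_pos'],np.round(s['ft_force'],1),np.round(s['torque'],2),'yaw',-np.array(s['eef_rot'])[:,1])
print(list(map(int,g[50:136:2,278])));print(list(map(int,g[50:136:2,250])))
E
python3 gap.py
```

```text
t 11.025 [0.52181233 0.05331874 0.04485071] [-2.  -2.6 -0.8] [-0.79  0.21  0.11] yaw [ 0.04482951  0.99898464 -0.00447254]
[214, 212, 213, 216, 214, 214, 215, 216, 218, 216, 216, 215, 217, 217, 217, 215, 218, 218, 217, 217, 217, 215, 219, 217, 216, 219, 217, 211, 148, 150, 170, 170, 172, 169, 172, 173, 174, 131, 78, 149, 159, 163, 162]
[220, 219, 219, 219, 222, 220, 220, 221, 220, 221, 220, 222, 221, 222, 222, 222, 220, 221, 220, 221, 222, 222, 223, 223, 224, 229, 231, 220, 147, 135, 194, 225, 223, 224, 223, 223, 223, 48, 103, 141, 149, 149, 150]
```

Request:
jog_arm --increments '[{"delta_pos": [0, -0.3, 0], "rot": [0, 0, 0], "gripper": 1.5}, {"delta_pos": [0, -0.15, 0], "rot": [0, 0, 0], "gripper": 1.5}]'

```text
time: 11.28
eef_pos: [0.522, 0.0579, 0.0448]
eef_rot: [[0.999, -0.045, 0.0], [-0.045, -0.999, -0.005], [0.0, 0.005, -1.0]]
ft_force: [-1.1, -3.6, -0.4]
grip_width: 0.0207
```

```bash
python3 gap.py
```

```text
t 11.325 [0.52201943 0.05800132 0.04482199] [-0.9 -2.6 -1. ] [-0.68  0.23  0.14] yaw [ 0.04503184  0.998975   -0.00459069]
[214, 214, 214, 217, 216, 215, 217, 214, 214, 215, 216, 217, 217, 217, 215, 216, 216, 216, 219, 217, 216, 218, 217, 217, 218, 217, 218, 218, 217, 218, 217, 218, 218, 218, 219, 218, 212, 184, 125, 152, 159, 162, 166]
[220, 219, 220, 222, 219, 220, 220, 221, 220, 222, 220, 220, 223, 221, 221, 221, 222, 221, 222, 222, 221, 221, 223, 222, 222, 223, 223, 221, 221, 222, 224, 224, 222, 223, 229, 232, 225, 162, 129, 141, 146, 151, 153]
```

Now step in by 1 mm at a time, watching force.

Request:
jog_arm --increments '[{"delta_pos": [0, -0.1, 0], "rot": [0, 0, 0], "gripper": 1.5}]'

```text
time: 11.45
eef_pos: [0.5221, 0.0588, 0.0448]
eef_rot: [[0.999, -0.045, 0.0], [-0.045, -0.999, -0.005], [0.0, 0.005, -1.0]]
ft_force: [-2.4, -7.1, 0.7]
grip_width: 0.0205
```

Request:
jog_arm --increments '[{"delta_pos": [0, -0.1, 0], "rot": [0, 0, 0], "gripper": 1.5}]'

```text
time: 11.58
eef_pos: [0.5219, 0.0589, 0.0447]
eef_rot: [[0.999, -0.046, -0.0], [-0.046, -0.999, -0.006], [-0.0, 0.006, -1.0]]
ft_force: [-1.9, -7.7, -0.4]
grip_width: 0.021
```

Request:
jog_arm --increments '[{"delta_pos": [0, -0.1, 0], "rot": [0, 0, 0], "gripper": 1.5}]'

```text
time: 11.7
eef_pos: [0.5219, 0.0588, 0.0446]
eef_rot: [[0.999, -0.047, -0.001], [-0.047, -0.999, -0.007], [-0.0, 0.008, -1.0]]
ft_force: [-2.0, -6.7, 0.6]
grip_width: 0.021
```

Request:
jog_arm --increments '[{"delta_pos": [0, -0.15, 0], "rot": [0, 0, 0], "gripper": 1.5}]'

```text
time: 11.82
eef_pos: [0.5217, 0.0589, 0.0445]
eef_rot: [[0.999, -0.048, -0.002], [-0.048, -0.999, -0.009], [-0.001, 0.009, -1.0]]
ft_force: [-1.5, -9.6, 0.6]
grip_width: 0.0204
```

```bash
python3 gap.py
```

```text
t 11.875 [0.52171317 0.05889261 0.04442932] [-2.5 -8.   0.7] [-1.76  0.41  0.05] yaw [ 0.0479529   0.9988054  -0.00939684]
[213, 213, 214, 214, 213, 216, 213, 217, 216, 215, 216, 215, 215, 213, 214, 218, 216, 217, 216, 215, 217, 217, 216, 217, 217, 217, 215, 217, 215, 218, 215, 217, 217, 217, 216, 217, 220, 218, 217, 205, 143, 162, 164]
[219, 221, 221, 220, 219, 220, 219, 222, 221, 222, 221, 222, 223, 222, 222, 223, 222, 223, 223, 225, 223, 223, 223, 222, 223, 222, 221, 223, 221, 222, 223, 223, 222, 224, 223, 223, 224, 231, 229, 216, 156, 152, 150]
```

Request:
jog_arm --increments '[{"delta_pos": [0, -0.18, 0], "rot": [0.2, 0, 0], "gripper": 1.5}, {"delta_pos": [0, -0.2, 0], "rot": [0.2, 0, 0], "gripper": 1.5}]'

```text
time: 12.12
eef_pos: [0.5214, 0.059, 0.0441]
eef_rot: [[0.999, -0.051, -0.003], [-0.051, -0.999, -0.007], [-0.003, 0.007, -1.0]]
ft_force: [-2.0, -9.8, -0.5]
grip_width: 0.0204
```

Request:
jog_arm --increments '[{"delta_pos": [0, -0.2, 0], "rot": [0.2, 0, 0], "gripper": 1.5}, {"delta_pos": [0, -0.2, 0], "rot": [0.2, 0, 0], "gripper": 1.5}]'

```text
time: 12.38
eef_pos: [0.5211, 0.0589, 0.0438]
eef_rot: [[0.999, -0.054, -0.005], [-0.054, -0.999, -0.004], [-0.005, 0.005, -1.0]]
ft_force: [-2.5, -9.3, 1.4]
grip_width: 0.0207
```

```bash
python3 gap.py
```

```text
t 12.425 [0.52114577 0.05891297 0.04375998] [-2.4 -8.5  2.2] [-2.    0.45  0.1 ] yaw [ 0.05447023  0.9985043  -0.00470609]
[213, 213, 214, 215, 214, 215, 213, 215, 214, 216, 215, 213, 215, 214, 215, 215, 216, 214, 216, 216, 216, 213, 216, 216, 218, 215, 216, 215, 218, 216, 217, 218, 217, 216, 217, 217, 218, 217, 217, 210, 150, 163, 161]
[219, 220, 221, 220, 219, 220, 220, 220, 222, 220, 222, 223, 222, 221, 223, 222, 222, 222, 223, 222, 222, 222, 222, 221, 224, 221, 224, 223, 222, 222, 222, 222, 224, 223, 223, 223, 224, 229, 230, 220, 170, 147, 151]
```

Request:
jog_arm --increments '[{"delta_pos": [0.05, -0.28, -0.05], "rot": [0.1, 0, -0.2], "gripper": 1.5}, {"delta_pos": [0.05, -0.28, -0.05], "rot": [0.1, 0, -0.2], "gripper": 1.5}, {"delta_pos": [0.05, -0.28, -0.05], "rot": [0.1, 0, -0.2], "gripper": 1.5}]'

```text
time: 12.8
eef_pos: [0.5218, 0.059, 0.0444]
eef_rot: [[0.999, -0.05, -0.009], [-0.05, -0.999, -0.009], [-0.009, 0.01, -1.0]]
ft_force: [-3.2, -12.2, 2.5]
grip_width: 0.0206
```

```bash
python3 gap.py; python3 - <<'E'
from h import *
c=cap('wrist','w5.png');s=ctrl.read_state();print(onz(c,250,129,.087),onz(c,278,129,.088),s['eef_pos'])
# collar/flange rows vs nominal
for x in(-.008,-.024,-.03): 
    f=-np.array(s['eef_rot'])[:,1]; print(x,proj(c,s['eef_pos']+f*(.06+x)+[0,0,.0145]))
g=cv2.cvtColor(c['color'],cv2.COLOR_RGB2GRAY);print(list(map(int,g[130:220:2,278])))
E
```

```text
t 12.85 [0.52188061 0.05897869 0.04444508] [ -3.9 -12.    1.8] [-2.56  0.66  0.1 ] yaw [ 0.0501385   0.99869427 -0.00979167]
[211, 215, 213, 213, 213, 214, 214, 216, 217, 214, 215, 215, 213, 215, 216, 213, 215, 216, 217, 216, 214, 217, 217, 215, 216, 215, 217, 215, 216, 214, 217, 216, 218, 215, 215, 217, 217, 217, 217, 210, 159, 166, 161]
[220, 220, 221, 222, 222, 222, 221, 221, 222, 219, 222, 223, 222, 222, 221, 223, 221, 223, 221, 223, 222, 223, 222, 222, 222, 223, 222, 222, 222, 224, 224, 223, 224, 223, 225, 223, 224, 229, 230, 222, 147, 152, 148]
[0.51735453 0.12045472 0.087     ] [0.52498866 0.12013376 0.088     ] [0.52184158 0.05898812 0.04440934]
-0.008 [278.70799867 150.77795987]
-0.024 [278.68838196 195.13263601]
-0.03 [278.68131    211.12280836]
[159, 170, 161, 165, 166, 165, 164, 162, 165, 150, 116, 170, 168, 170, 168, 167, 165, 166, 167, 114, 62, 63, 65, 60, 66, 61, 57, 64, 67, 62, 57, 54, 63, 62, 63, 63, 59, 65, 65, 52, 43, 44, 41, 38, 35]
```

Request:
jog_arm --increments '[{"delta_pos": [0, 0.1, 0], "rot": [0.5, 0.4, 0], "gripper": 1.5}, {"delta_pos": [0, 0.1, -0.2], "rot": [0, 0, 0], "gripper": 1.5}, {"delta_pos": [0, 0, -0.4], "rot": [0, 0, 0], "gripper": 1.5}, {"delta_pos": [0, 0, -0.8], "rot": [0, 0, 0], "gripper": 1.5}, {"delta_pos": [0, 0, -1], "rot": [0, 0, 0], "gripper": 1.5}, {"delta_pos": [0, 0, -1], "rot": [0, 0, 0], "gripper": 1.5}, {"delta_pos": [0, 0, 0], "rot": [0, 0, 0], "gripper": 1.5}]' --newtons 60

```text
time: 13.78
eef_pos: [0.5226, 0.0592, 0.0817]
eef_rot: [[0.999, -0.049, 0.001], [-0.049, -0.999, 0.002], [0.001, -0.002, -1.0]]
ft_force: [0.2, -0.1, -2.9]
grip_width: 0.0208
```

```bash
python3 gap.py;  python3 - <<'E'
from h import *
c=cap('wrist');b=cap('side');a=cap('top')
B=cv2.resize(b['color'][180:310,170:280],None,fx=420/130,fy=420/130,interpolation=cv2.INTER_CUBIC)
cv2.imwrite('pics/lift.png',np.hstack([c['color'][:,80:480],B])[:,:,::-1])
E
```

```text
t 13.825 [0.52234976 0.05912697 0.08124363] [ 0.7  0.1 -3. ] [-0.3  -0.1  -0.01] yaw [0.04869985 0.99881185 0.00179256]
[217, 215, 217, 218, 218, 218, 218, 217, 217, 218, 217, 220, 217, 217, 218, 219, 218, 219, 219, 219, 219, 220, 219, 218, 221, 222, 219, 221, 219, 219, 222, 220, 220, 219, 220, 220, 210, 148, 153, 159, 163, 167, 169]
[220, 219, 221, 219, 219, 221, 220, 220, 221, 220, 221, 221, 219, 221, 223, 221, 222, 222, 222, 221, 221, 223, 222, 224, 222, 221, 222, 221, 223, 224, 223, 222, 223, 205, 86, 230, 219, 90, 138, 147, 150, 148, 151]
```

View pics/lift.png

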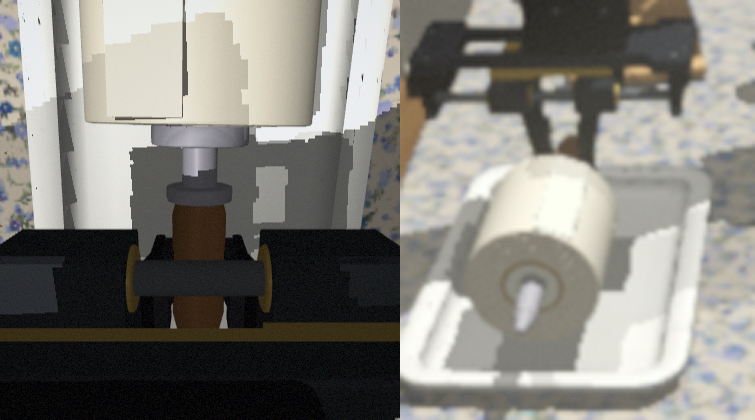

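```bash
cat > sag.py <<'E'
from h import *
import sys
b=cap('side');s=ctrl.read_state();R=np.array(s['eef_rot'])
n=s['eef_pos']+R@[0,-.192,-.001]
print('pred nose',n,'px',proj(b,n))
if len(sys.argv)>2:
    o,d=ray(b,float(sys.argv[1]),float(sys.argv[2])); print('obs at y',o+d*(n[1]-o[1])/d[1])
E
python3 sag.py 207.3 281.3; python3 -c "
from h import *
goal([.52,.055,.17],[.0487,.9988])"
```

```text
pred nose [0.53102128 0.25081185 0.08154273] px [208.33813517 279.95399364]
obs at y [0.53326808 0.25081185 0.07853714]
t 14.03 pos [0.5217 0.059  0.0802] F [ 0.3  0.6 -3.7] w 0.0208
dcm [-0.16  0.4  -8.98] rot [-0.1   0.11  0.  ]
```

Request:
jog_arm --increments '[{"delta_pos": [0, 0, -1.5], "rot": [0, 0, 0], "gripper": 1.5}, {"delta_pos": [0, 0, -2.5], "rot": [0, 0, 0], "gripper": 1.5}, {"delta_pos": [0, 0, -2.5], "rot": [0, 0, 0], "gripper": 1.5}, {"delta_pos": [0, 0, -2], "rot": [0, 0, 0], "gripper": 1.5}, {"delta_pos": [0, 1, -1], "rot": [0, 0, 0], "gripper": 1.5}, {"delta_pos": [0, 2, 0], "rot": [0, 0, 0], "gripper": 1.5}, {"delta_pos": [0.1, 3, 0], "rot": [0, 0, 0], "gripper": 1.5}, {"delta_pos": [0.1, 3, 0], "rot": [0, 0, 0], "gripper": 1.5}, {"delta_pos": [0.1, 3, 0], "rot": [0, 0, 0], "gripper": 1.5}, {"delta_pos": [0.1, 3, 0], "rot": [0, 0, 0], "gripper": 1.5}, {"delta_pos": [0.1, 3, 0], "rot": [0, 0, 0], "gripper": 1.5}, {"delta_pos": [0.1, 3, 0], "rot": [0, 0, 0], "gripper": 1.5}, {"delta_pos": [0.1, 3, 0], "rot": [0, 0, 0], "gripper": 1.5}, {"delta_pos": [0.1, 3, 0], "rot": [0, 0, 0], "gripper": 1.5}, {"delta_pos": [0.1, 3, 0], "rot": [0, 0, 0], "gripper": 1.5}, {"delta_pos": [0.1, 3, 0], "rot": [0, 0, 0], "gripper": 1.5}, {"delta_pos": [0.1, 3, 0], "rot": [0, 0, 0], "gripper": 1.5}, {"delta_pos": [0, 2, 0], "rot": [0, 0, 0], "gripper": 1.5}, {"delta_pos": [0, 1, 0], "rot": [0, 0, 0], "gripper": 1.5}, {"delta_pos": [0, 0, 0], "rot": [0, 0, 0], "gripper": 1.5}]'

```text
time: 16.52
eef_pos: [0.5077, -0.352, 0.1808]
eef_rot: [[0.999, -0.051, -0.005], [-0.051, -0.999, 0.002], [-0.005, -0.002, -1.0]]
ft_force: [1.1, -0.1, -3.6]
grip_width: 0.0204
```

Request:
jog_arm --increments '[{"delta_pos": [0, 1.5, 0], "rot": [0, 0, -2], "gripper": 1.5}, {"delta_pos": [0, 1.5, 0], "rot": [0, 0, -2], "gripper": 1.5}, {"delta_pos": [0, 1.5, 0], "rot": [0, 0, -2], "gripper": 1.5}, {"delta_pos": [0, 0, 0], "rot": [0, 0, -2], "gripper": 1.5}, {"delta_pos": [0, 0, 0], "rot": [0, 0, -2], "gripper": 1.5}, {"delta_pos": [0, 0, 0], "rot": [0, 0, 0], "gripper": 1.5}]'

```text
time: 17.27
eef_pos: [0.5103, -0.3893, 0.1814]
eef_rot: [[0.99, 0.14, -0.003], [0.14, -0.99, 0.006], [-0.003, -0.006, -1.0]]
ft_force: [-0.5, -0.7, -2.2]
grip_width: 0.0207
```

```bash
cat > seat.py <<'E'
from h import *
g=np.load('grasp.npz');goal(g['p'],-g['R'][:,1])
s=ctrl.read_state();print('f',-np.array(s['eef_rot'])[:,1],'F',s['ft_force'],'T',s['torque'])
E
python3 seat.py
```

```text
t 17.27 pos [ 0.5103 -0.3893  0.1814] F [-0.5 -0.7 -2.2] w 0.0207
dcm [-0.17  2.16 11.21] rot [-0.37  0.14 -1.07]
f [-0.14024045  0.9900966   0.00642962] F [-0.45549601 -0.71979668 -2.15513706] T [-0.27062917 -0.1733012   0.01577705]
```

Request:
jog_arm --increments '[{"delta_pos": [-0.2, 1.2, 0], "rot": [0, 0.1, -1], "gripper": 1.5}, {"delta_pos": [0, 0.9, 0], "rot": [0, 0, 0], "gripper": 1.5}, {"delta_pos": [0, 0, 2], "rot": [0, 0, 0], "gripper": 1.5}, {"delta_pos": [0, 0, 2], "rot": [0, 0, 0], "gripper": 1.5}, {"delta_pos": [0, 0, 0], "rot": [0, 0, 0], "gripper": 1.5}]'

```text
time: 17.9
eef_pos: [0.511, -0.4111, 0.1373]
eef_rot: [[0.987, 0.158, -0.003], [0.158, -0.987, 0.007], [-0.002, -0.008, -1.0]]
ft_force: [-0.3, 0.6, -2.3]
grip_width: 0.0207
```

```bash
python3 seat.py; python3 - <<'E'
from h import *
c=cap('wrist');a=cap('top')
A=cv2.resize(a['color'][135:205,330:450],None,fx=420/120,fy=420/120,interpolation=cv2.INTER_CUBIC)
C=c['color'][:,90:470];o=np.zeros((420,800,3),np.uint8);o[:,:380]=C;o[:A.shape[0],380:]=A
cv2.imwrite('pics/pre.png',o[:,:,::-1])
E
```

```text
t 17.9 pos [ 0.511  -0.4111  0.1373] F [-0.3  0.6 -2.3] w 0.0207
dcm [ 0.05 -0.02  6.82] rot [-0.44  0.09 -0.06]
f [-0.1577109   0.98745543  0.00768384] F [-0.31049468  0.63605345 -2.29245978] T [-0.29222569 -0.11316562  0.0379655 ]
```

View pics/pre.png

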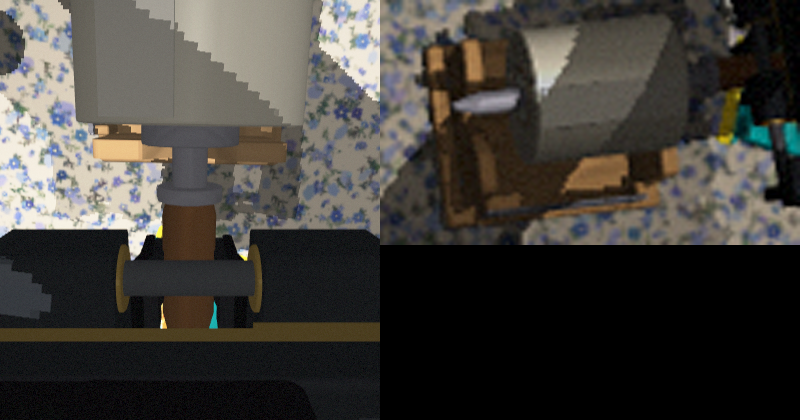

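Request:
jog_arm --increments '[{"delta_pos": [0.05, 0, 1], "rot": [0, 0, 0], "gripper": 1.5}, {"delta_pos": [0, 0, 1], "rot": [0, 0, 0], "gripper": 1.5}, {"delta_pos": [0, 0, 0.8], "rot": [0, 0, 0], "gripper": 1.5}, {"delta_pos": [0, 0, 0.8], "rot": [0, 0, 0], "gripper": 1.5}, {"delta_pos": [0, 0, 0.5], "rot": [0, 0, 0], "gripper": 1.5}]'

```text
time: 18.62
eef_pos: [0.5133, -0.4115, 0.0973]
eef_rot: [[0.987, 0.158, 0.002], [0.158, -0.987, 0.004], [0.002, -0.004, -1.0]]
ft_force: [0.0, -0.2, -2.2]
grip_width: 0.0204
```

```bash
python3 seat.py
```

```text
t 18.62 pos [ 0.5133 -0.4115  0.0973] F [ 0.  -0.2 -2.2] w 0.0204
dcm [-0.19 -0.14  2.81] rot [-0.22 -0.13 -0.04]
f [-0.15800848  0.98743058  0.0037644 ] F [ 0.01497141 -0.17267298 -2.21559778] T [-0.35769378 -0.14596395  0.005703  ]
```

Request:
jog_arm --increments '[{"delta_pos": [-0.19, -0.12, 0.4], "rot": [0.2, -0.1, 0], "gripper": 1.5}, {"delta_pos": [0, 0, 0.5], "rot": [0, 0, 0], "gripper": 1.5}, {"delta_pos": [0, 0, 0.4], "rot": [0, 0, 0], "gripper": 1.5}, {"delta_pos": [0, 0, 0.3], "rot": [0, 0, 0], "gripper": 1.5}]'

```text
time: 19.12
eef_pos: [0.5112, -0.4106, 0.0803]
eef_rot: [[0.987, 0.158, -0.001], [0.158, -0.987, 0.007], [0.001, -0.007, -1.0]]
ft_force: [0.1, -0.2, -2.8]
grip_width: 0.0206
```

```bash
python3 seat.py
```

```text
t 19.12 pos [ 0.5112 -0.4106  0.0803] F [ 0.1 -0.2 -2.8] w 0.0206
dcm [ 0.01 -0.01  1.12] rot [-0.42 -0.03 -0.05]
f [-0.15782328  0.98744025  0.00731827] F [ 0.05591381 -0.22850322 -2.84565768] T [-0.29146179 -0.16683274  0.0041448 ]
```

Perfectly over it; finish the descent gently.

Request:
jog_arm --increments '[{"delta_pos": [0, 0, 0.3], "rot": [0, 0, 0], "gripper": 1.5}, {"delta_pos": [0, 0, 0.2], "rot": [0, 0, 0], "gripper": 1.5}, {"delta_pos": [0, 0, 0.2], "rot": [0, 0, 0], "gripper": 1.5}]'

```text
time: 19.5
eef_pos: [0.5113, -0.4106, 0.073]
eef_rot: [[0.987, 0.158, -0.0], [0.158, -0.987, 0.007], [0.001, -0.007, -1.0]]
ft_force: [-0.3, -0.6, -2.5]
grip_width: 0.0204
```

Request:
jog_arm --increments '[{"delta_pos": [0, 0, 0.15], "rot": [0, 0, 0], "gripper": 1.5}, {"delta_pos": [0, 0, 0.1], "rot": [0, 0, 0], "gripper": 1.5}]'

```text
time: 19.75
eef_pos: [0.5113, -0.4107, 0.0705]
eef_rot: [[0.987, 0.158, -0.0], [0.158, -0.987, 0.007], [0.001, -0.007, -1.0]]
ft_force: [0.4, -0.6, -3.0]
grip_width: 0.0207
```

```bash
python3 seat.py
```

```text
t 19.75 pos [ 0.5113 -0.4107  0.0705] F [ 0.4 -0.6 -3. ] w 0.0207
dcm [ 0.   -0.04  0.13] rot [-0.39 -0.05 -0.06]
f [-0.15774204  0.98745668  0.00683763] F [ 0.44176065 -0.57486247 -2.97319934] T [-0.25765135 -0.07375784  0.04528213]
```

Request:
jog_arm --increments '[{"delta_pos": [0, 0, 0.1], "rot": [-0.2, 0, 0], "gripper": 1.5}, {"delta_pos": [0, 0, 0.08], "rot": [-0.2, 0, 0], "gripper": 1.5}]'

```text
time: 20.0
eef_pos: [0.5114, -0.4108, 0.0689]
eef_rot: [[0.987, 0.158, 0.001], [0.158, -0.987, -0.001], [0.001, 0.001, -1.0]]
ft_force: [-1.3, 0.3, 2.0]
grip_width: 0.0208
```

Request:
jog_arm --increments '[{"delta_pos": [0, 0, 0.08], "rot": [0, 0, 0], "gripper": 1.5}]'

```text
time: 20.12
eef_pos: [0.5115, -0.4108, 0.0687]
eef_rot: [[0.987, 0.158, 0.001], [0.158, -0.987, -0.001], [0.001, 0.001, -1.0]]
ft_force: [-2.7, 1.2, 4.4]
grip_width: 0.021
```

```bash
python3 seat.py
```

```text
t 20.12 pos [ 0.5115 -0.4108  0.0687] F [-2.7  1.2  4.4] w 0.021
dcm [-0.02 -0.05 -0.04] rot [ 0.06 -0.07 -0.06]
f [-0.15777429  0.98747459 -0.00109608] F [-2.68470011  1.21235813  4.42992063] T [0.29291143 0.46786934 0.11011393]
```

Request:
jog_arm --increments '[{"delta_pos": [0, 0, 0], "rot": [0, 0, 0], "gripper": 2.5}, {"delta_pos": [0, 0, 0], "rot": [0, 0, 0], "gripper": 4}, {"delta_pos": [0, 0, 0], "rot": [0, 0, 0], "gripper": 5}, {"delta_pos": [0, 0, 0], "rot": [0, 0, 0], "gripper": 5}, {"delta_pos": [0, 0, -0.5], "rot": [0, 0, 0], "gripper": 5}, {"delta_pos": [0, 0, -1], "rot": [0, 0, 0], "gripper": 5}, {"delta_pos": [0, 0, -2], "rot": [0, 0, 0], "gripper": 5}, {"delta_pos": [0, 0, -3], "rot": [0, 0, 0], "gripper": 5}, {"delta_pos": [0, 0, -4], "rot": [0, 0, 0], "gripper": 5}, {"delta_pos": [0, 0, -4], "rot": [0, 0, 0], "gripper": 5}, {"delta_pos": [0, 0, 0], "rot": [0, 0, 0], "gripper": 5}]'

```text
time: 21.5
eef_pos: [0.5125, -0.4107, 0.2265]
eef_rot: [[0.987, 0.158, 0.007], [0.158, -0.987, -0.004], [0.007, 0.005, -1.0]]
ft_force: [-0.3, -0.8, -0.7]
grip_width: 0.0498
```

```bash
python3 - <<'E'
from h import *
c=cap('wrist','w9.png');a=cap('top','top9.png');g=np.load('grasp.npz')
s=ctrl.read_state();print(s['eef_pos'],s['ft_force'],s['grip_width'])
hsv=cv2.cvtColor(c['color'],cv2.COLOR_RGB2HSV)
# predicted handle pixels if seated as at the start
f=-g['R'][:,1];ax=g['p']+[0,0,.001]
for x in(-.09,-.03,-.008,0): print(x,proj(c,ax+f*(.06+x)))
m=cv2.inRange(hsv,(0,90,20),(20,255,150))
n,l,st,ce=cv2.connectedComponentsWithStats(m)
for i in range(1,n):
    if st[i,4]>300: print(st[i],ce[i])
gr=c['color'].astype(int);
print('col278'); v=[tuple(map(int,gr[y,276])) for y in range(60,260,4)];print(v)
n=ax+f*.192;print('nose px',proj(a,n),proj(a,ax+f*.17))
u,w=proj(a,ax+f*.18).astype(int);print(cv2.cvtColor(a['color'],cv2.COLOR_RGB2GRAY)[w-8:w+9,u-10:u+14])
E
```

```text
[ 0.51124662 -0.41006567  0.22258872] [-0.35323237  0.37760256 -0.77607333] 0.04966965945608618
-0.09 [276.23767199 225.32664967]
-0.03 [276.1018519  154.16846904]
-0.008 [276.04871267 126.32803373]
0 [276.02891228 115.95430847]
[ 207    0   61  141 1406] [219.18776671  71.73328592]
[ 285    0   68  149 3132] [332.91666667  88.82598978]
[  427     0   133   252 23053] [506.91077083 126.86197024]
[ 263  155   27   71 1765] [275.61643059 189.31614731]
[134 244  26  69 495] [144.78787879 277.64444444]
[398 244  26  69 499] [413.28056112 280.30260521]
col278
[(117, 114, 106), (119, 116, 104), (119, 115, 107), (120, 116, 108), (119, 114, 104), (119, 116, 104), (118, 117, 107), (119, 118, 107), (118, 115, 106), (121, 116, 108), (118, 116, 106), (116, 112, 100), (120, 117, 104), (120, 117, 106), (120, 118, 112), (212, 210, 219), (204, 203, 213), (213, 208, 219), (211, 209, 219), (207, 205, 216), (209, 206, 218), (210, 207, 217), (165, 164, 172), (145, 144, 152), (77, 55, 36), (79, 52, 32), (75, 50, 29), (74, 49, 28), (78, 50, 29), (76, 52, 33), (75, 50, 32), (73, 50, 29), (76, 52, 34), (75,
[... 1338 characters left out ...]
53  42  41  49  51  26  37  36  36  36  36  39  39  37  34  33  36
   41  40  43  35  41  35]
 [ 48  33  29  28  40  52  34  36  33  37  32  31  24  28  26  24  19  33
   38  40  40  38  31  31]
 [ 55  30  25  21  26  31  26  25  33  41  42  36  25  26  25  25  26  33
   47  42  44  41  29  32]
 [ 59  41  16  18  19  27  24  29  32  42  38  40  18  28  25  24  22  30
   47  50  43  46  36  32]
 [ 39  32  30  32  36  29  20  26  39  42  40  37  26  20  24  23  20  27
   45  54  51  47  45  29]
 [ 13  25  30  32  41  35  28  33  33  36  37  30  21  23  24  18  20  25
   44  52  50  51  41  39]
 [ 14  15  23  24  40  33  31  33  53  59  54  38  29  26  20  22  21  24
   36  54  53  54  49  41]]
```

```bash
python3 - <<'E'
from h import *
c=cap('wrist');g=np.load('grasp.npz');f=-g['R'][:,1];f[2]=0;F=g['p']+f*.06
gr=cv2.cvtColor(c['color'],cv2.COLOR_RGB2GRAY).astype(int)
for u in (255,276,295):
    v=108+int(np.argmax(np.abs(np.diff(gr[108:128,u])))); 
    for z in (.109,.111): print(u,v,'roll edge ahead of flange face mm',round(1000*float((onz(c,u,v+.5,z)-F)[:2]@f[:2]),1))
print(ctrl.finish_job())
E
```

```text
255 118 roll edge ahead of flange face mm 0.4
255 118 roll edge ahead of flange face mm 0.5
276 118 roll edge ahead of flange face mm 0.4
276 118 roll edge ahead of flange face mm 0.5
295 118 roll edge ahead of flange face mm 0.4
295 118 roll edge ahead of flange face mm 0.5
the job is handed in; nothing more can be done
None
```

The holder is reloaded and I handed the job in at about 22 s on the robot's clock. The hand-in reports no verdict.

I lifted the spindle out by its handle and slid it nose first through the roll. I pushed it home against the tray's far rim at about 12 N by the wrist sensor, short of the 20 N that crushes the roll. I then lifted the roll on the spindle and set it down at the pose I had recorded when I first gripped it. Seating it took about 7 N. I released it and withdrew upward.

**Last checks that agreed:**
- **Handle:** it lies within about 1 pixel (under 1 mm) of its original seated position in the wrist view.
- **Roll:** its end is about 0.5 mm from the flange face.
- **Gripper:** it is open and clear, with no contact force.

**Checks that failed or were weak:**
- **Roll angle:** the roll-angle reading from the top camera went wrong late in the insertion, because the arm covered the roll. I used the wrist view and the force readings instead.
- **Spindle sag:** the side view suggested the nose sagged up to 3 mm while loaded in the air.
- **Nose in the far notch:** I did not measure this after release. I only printed the pixel values of the dark top picture there, and did not work out a position from them.
- **Bystanders:** I did not measure their positions again at the end. The planned path kept clear of them, and no unexpected forces showed.

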